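Offer up a hinge leaf to the jamb and hold it

ROBOT

A 7-joint arm with a two-finger parallel gripper is mounted at the origin on a cart in front of the work surface, level with it; the furniture and walls round the work are solid. World frame = base frame: x ahead of the robot, y to its left, z up, the work surface at z = 0. Lengths are in mm, angles in rad, forces in N, time in s.
With the tool pointing down it reaches from about 400 to 875 mm from the base axis. Payload 19.3 kg.
Tool frame: the origin (TCP) lies midway between the tips of the shut fingers; the grasp point (between the pads) lies 19 mm behind it (pinch_z is the distance from the TCP to the grasp point, in mm); z points along the fingers, x is the direction in which the jaws open and shut, and the axes are right-handed (so a half turn about z gives the same grasp; the last joint's range is limited). The gripper opens to 85 mm and grips with 20 to 120 N. Pads are 22 mm wide; open, the fingers measure 114 mm over their backs; the gripper's body (76 mm by 85 mm) begins 54 mm behind the grasp point. The pads swing forward as they close: fully open they stand 13 mm farther back than shut.
Start: joints at [-1.328, 0.521, -0.036, 1.599, 0.021, 1.021, -0.113], TCP at [192.346, 594.657, 198.691] pointing down, gripper open.
Joint ranges: [-2.91, 2.91], [-0.3, 2.13], [-1.5, 1.42], [0.17, 2.43], [-1.26, 4.41], [0.16, 1.93], [-2.52, 2.52]. Speed limits (rad/s): [1.89, 1.89, 2.39, 2.39, 3.01, 3.01, 3.01].

INTERFACE

Orientations are given as a unit quaternion [w, x, y, z].
In Python, from bench import state, get_image, job_done, pinch_z gives the robot as it stands.
- The arm moves only by the tool play_rows, never from a script. Its arguments are lists of equal length, an entry for each row: "delta_pos": the shift along the tool's x, y, z in cm, a list of three; "turn": the turn about the tool's z in rad. A call has 1 to 20 rows; each row is the pose to reach, as a shift and turn from the pose commanded when the call began, along the tool's axes at that moment; what a row does not reach only later rows make up. A row lasts 1/8 s, in which the tool goes at most 62.5 mm and 10.7 degrees, less where a joint would pass 70% of its speed; a pose out of reach is approached as far as the arm can. A call with a gripper value outside its range is refused whole. "gripper" is the opening in per cent of the stroke, from 0 (shut) to 100 (fully open), set as the call begins (left out, the last holds). The fingers move at their own pace and stop on an object; "newtons" is the grip in N (left out, the last holds). Time passes only in rows, so rows that repeat a pose let the fingers close. It gives the time, the measured TCP pose, the force and the opening at its end, in the units of the state.
- state(): the state, without advancing time (a new reading comes with each control period).
- get_image(name): name is "scene" or "top" or "wrist"; returns a dict with "image" (384x512x3 uint8, red, green, blue), "fx", "fy", "cx", "cy" (pixels), "eye" and "orientation" of the camera in the world. Camera axes: x right, y up, looking along -z (the intrinsics and any distortion apply to the point x, -y, -z); pixel columns grow to the right and rows downward; lengths in mm; the calibration is good to about 2 mm. The wrist camera is an equidistant fisheye: a pixel r from the principal point sees the ray r / f radians off the axis. A picture is of the moment at which its call begins. There is no depth.
- job_done(): hands the job in, once; it reports no verdict.
The state is a dict: "t": time; "joints": joint angles; "qvel": joint speeds; "joint_torque": joint torques, N m; "tool_pos": TCP position; "orientation": TCP orientation; "wrist_force": force on the tool from outside, world axes, zero at the start; "moment": the same for the moment, N m; "grip_width": finger opening in mm.
Only numpy, scipy, OpenCV 4.12 (cv2) and the standard library are available. Lean on these libraries where they do the work, as an engineer would, in place of code of your own. Each camera call takes 0.05 s, during which the arm holds its last target.

TASK

Pick up the loose stile whose hinge leaf has one single knuckle, bring it to the jamb block that is screwed to the bench, and slide its knuckle gently into the gap between the jamb's two knuckles until the three holes line up well enough for the hinge pin to pass straight through. Finish while still holding the stile there, upright, still, and carried by the gripper alone: not resting on or pressing against the jamb or the bench. Do not ram the jamb, and leave the two-knuckle stile and the hinge pin where they are.

Things in the scene. Friction and masses are not known exactly. Their poses are not given: they have to be found in the camera images.
- jamb_bore (a point): The point on the bore axis, half-way along the gap between the two steel knuckles of the jamb block (83 mm above the bench); the place for the loose knuckle's centre. Knuckles: 26 mm outside, 13 mm bore, 26 mm long, upright, at 40 to 66 mm and 100 to 126 mm above the bench; the gap between them is 34 mm high. Axes: z up along the bore; x points from the bore into the jamb block (slide the loose knuckle in along +x); -y is the side of the front face.
- jamb: The jamb block: a wooden post 60 x 60 mm, top at 142 mm, on a plywood foot 100 x 100 x 12 mm that is screwed to the bench and cannot move. Origin under the centre of the foot; axes as jamb_bore. The bore axis lies at x = -47, y = -27 mm: 17 mm out from the wood's -x face, with the hinge leaf let in flush in the -y face, so that an entering knuckle that goes 4 mm past alignment touches the wood.
- stile_grip (a point): Centre of the wood of the loose stile with ONE knuckle: an upright wooden block 70 mm along its x, 30 mm along its y (the width to grip, parallel faces, leaf flush in the -y face), 120 mm high, about 0.35 kg, standing on the bench; the point lies 60 mm above its underside. x points towards its knuckle, z up.
- stile_bore (a point): Centre of that stile's single knuckle (26 mm outside, 13 mm bore, 28 mm long, axis upright along z), 60 mm above the stile's underside; at x = +52, y = -12 mm from stile_grip, 17 mm out from the wood's edge; axes as stile_grip. The stile must be about 23 mm off the bench for this knuckle to be level with the jamb's gap; there are then 3 mm free above it and below it.
- stile: The same single-knuckle stile as a whole; its origin is the centre of the underside of the wood, axes as stile_grip.
- other_stile_grip (a point): Centre, 60 mm above the underside, of the other loose stile: the same wood block, but its leaf has TWO knuckles (17 to 43 and 77 to 103 mm above its underside) like the jamb's, so that it cannot mesh. Not to be moved.
- pin_mid (a point): Middle of the steel hinge pin, 8 mm thick and 108 mm long with a 14 mm head, lying on the bench near the front edge. Not to be moved; another person fits it later.

How it is judged:
By the outcome, as a careful person would: the job done as asked, in the order asked, and still so for the second after the job is handed in, while the arm keeps its last pose, push and grip.
It also fails if it takes over 35 s, if anything falls off the work surface, if the arm or the gripper's body presses on something with over 40 N, if the wrist force passes 120 N, or if a joint passes its speed limit or range.

## Working session

There is one attempt and no reset: what is moved stays moved. The work goes in short steps, Python scripts to look and compute and a tool call to move; the robot and the scene stay as the last step left them, time stands still between calls to the robot, and variables do not carry over. Pictures are saved under pics/ and viewed, and the job is handed in when it is done.

Besides the shell and the picture viewer there is one more tool, called after ">>>" as name([rows], argument=value, ...), one row to a line, values as JSON. play_rows: Moves the arm, as the interface text tells. Its arguments: {"type":"object","properties":{"delta_pos":{"type":"array","items":{"type":"array","items":{"type":"number"}}},"turn":{"type":"array","items":{"type":"number"}},"gripper":{"type":"number"},"newtons":{"type":"number"}},"required":["delta_pos","turn"]}

```bash
mkdir -p pics; ls
cat > h.py <<'E'
import numpy as np, cv2
from bench import state, get_image, pinch_z
from scipy.spatial.transform import Rotation as R
def q2R(q): return R.from_quat([q[1],q[2],q[3],q[0]]).as_matrix()
def grab(n,f):
    d=get_image(n); cv2.imwrite('pics/'+f+'.png',d['image'][:,:,::-1]); np.save('pics/'+f+'.npy',d,allow_pickle=True); return d
def load(f): return np.load('pics/'+f+'.npy',allow_pickle=True).item()
def ray(d,u,v,fish=False):
    a=(u-d['cx'])/d['fx']; b=(v-d['cy'])/d['fy']
    if fish:
        r=np.hypot(a,b); s=np.sinc(r/np.pi); c=np.array([a*s,-b*s,-np.cos(r)])
    else: c=np.array([a,-b,-1.])
    return np.array(d['eye']),q2R(d['orientation'])@c
def onz(d,u,v,z,fish=False):
    e,r=ray(d,u,v,fish); return e+r*(z-e[2])/r[2]
def proj(d,P):
    c=q2R(d['orientation']).T@(np.array(P)-d['eye']); return d['cx']+d['fx']*c[0]/-c[2], d['cy']-d['fy']*c[1]/-c[2]
E
python3 - <<'E'
from h import *
s=state(); print({k:np.round(v,3).tolist() for k,v in s.items()},pinch_z)
for n in ['scene','top','wrist']:
    d=grab(n,n+'0'); print(n,d['fx'],d['fy'],d['cx'],d['cy'],d['eye'],d['orientation'],d.keys())
E
```

```text
pics
{'t': 0.0, 'joints': [-1.328, 0.522, -0.036, 1.6, 0.021, 1.021, -0.113], 'qvel': [0.0, 0.0, -0.001, -0.001, -0.002, -0.0, -0.0], 'joint_torque': [-0.002, -92.713, 1.979, -36.995, 0.018, 0.008, 0.0], 'tool_pos': [192.235, 594.304, 198.091], 'orientation': [0.0, 0.809, 0.588, -0.0], 'wrist_force': [0.292, -0.168, 0.41], 'moment': [-0.018, 0.038, -0.002], 'grip_width': 85.562} 18.700000000000003
scene 499.8607572086501 499.8607572086501 264.66388072630764 191.73206172417 [  79.97083544 -849.68038009 1007.32731475] [ 0.91201239  0.33237868 -0.08624781 -0.22431925] dict_keys(['image', 'fx', 'fy', 'cx', 'cy', 'eye', 'orientation'])
top 481.3914470047116 481.3914470047116 248.29361664735248 193.02542324037913 [ 394.89155743 -175.78444522 1049.88789219] [ 0.71511862  0.02840627 -0.01483967 -0.69826802] dict_keys(['image', 'fx', 'fy', 'cx', 'cy', 'eye', 'orientation'])
wrist 297.3186396354542 297.3186396354542 255.06525114930375 186.29246717740372 [122.69745162 617.16118917 372.64431804] [ 0.80039728 -0.11739034 -0.08526383  0.58164748] dict_keys(['image', 'fx', 'fy', 'cx', 'cy', 'eye', 'orientation'])
```

View pics/scene0.png

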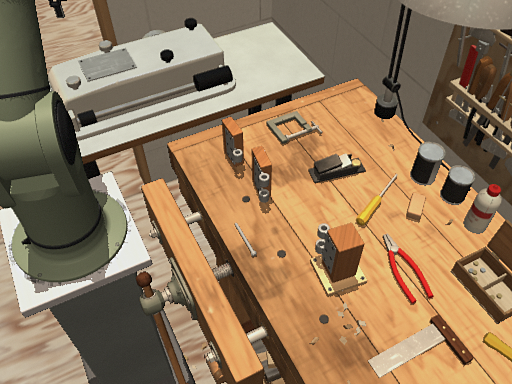

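View pics/top0.png

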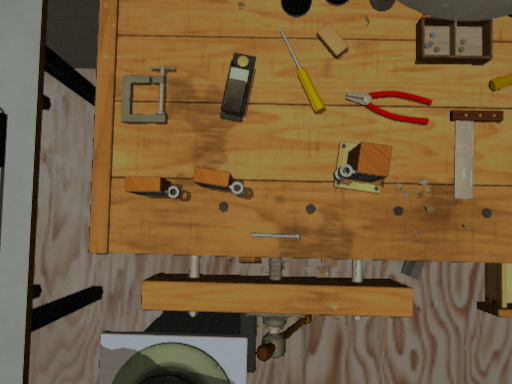

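View pics/wrist0.png

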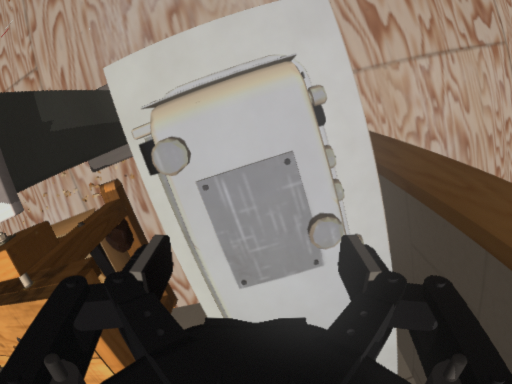

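Run:
```python
from h import *
a=load('scene0')['image'][:,:,::-1]; b=load('top0')['image'][:,:,::-1]
def z(im,x,y,w,h,W,H): return cv2.resize(im[y:y+h,x:x+w],(W,H),interpolation=cv2.INTER_CUBIC)
cv2.imwrite('pics/z1.png',np.hstack([z(a,210,110,75,100,450,600),z(a,300,215,58,100,348,600)]))
cv2.imwrite('pics/z2.png',np.vstack([z(b,115,155,135,50,810,300)[:,:800],z(b,325,135,80,60,400,300)if 0 else cv2.copyMakeBorder(z(b,325,135,80,60,400,300),0,0,0,400,0)]))
```

```text
(no output)
```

View pics/z1.png

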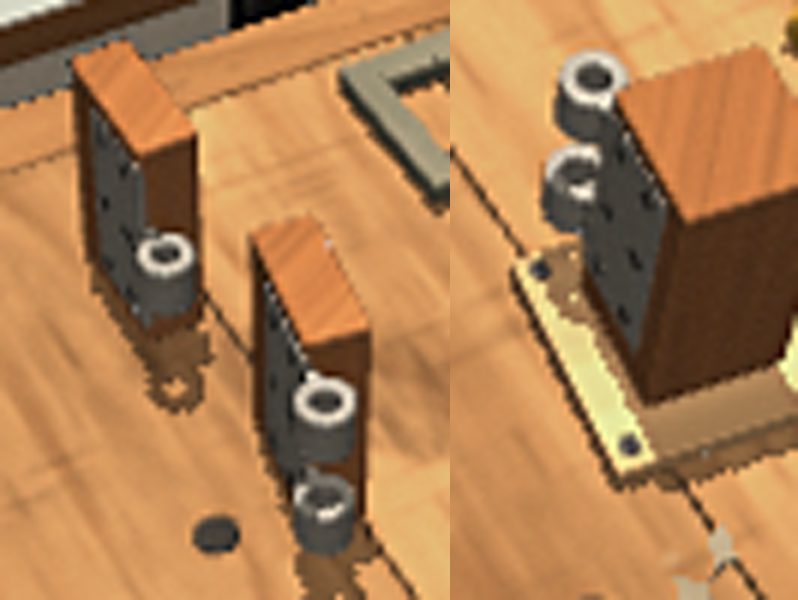

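View pics/z2.png

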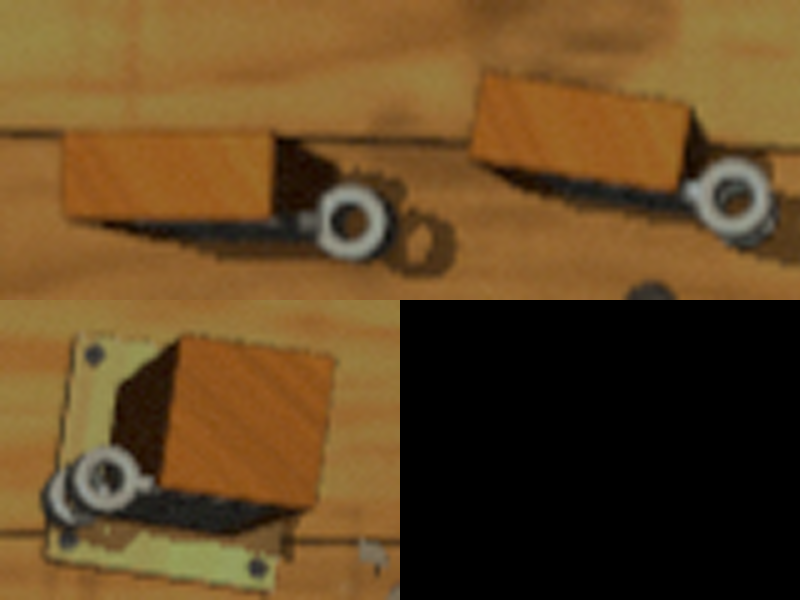

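```bash
cat > seg.py <<'E'
from h import *
def top_face(d,seed,box,lo=8):
    im=cv2.cvtColor(np.ascontiguousarray(d['image']),cv2.COLOR_RGB2LAB).astype(float)
    x,y,w,h=box; ref=np.median(im[seed[1]-2:seed[1]+3,seed[0]-3:seed[0]+4].reshape(-1,3),0)
    m=np.zeros(im.shape[:2],np.uint8); dd=np.sqrt((0.5*(im[...,0]-ref[0]))**2+(im[...,1]-ref[1])**2+(im[...,2]-ref[2])**2)
    m[y:y+h,x:x+w]=(dd[y:y+h,x:x+w]<lo)
    m=cv2.morphologyEx(m,cv2.MORPH_OPEN,np.ones((3,3),np.uint8)); m=cv2.morphologyEx(m,cv2.MORPH_CLOSE,np.ones((3,3),np.uint8))
    n,l,st,c=cv2.connectedComponentsWithStats(m); k=l[seed[1],seed[0]]
    m=(l==k).astype(np.uint8); cn=max(cv2.findContours(m,0,1)[0],key=len)
    return m,cn
def rings(d,box,thr):
    g=cv2.cvtColor(np.ascontiguousarray(d['image']),cv2.COLOR_RGB2HSV)
    x,y,w,h=box; s=g[y:y+h,x:x+w]; m=((s[...,1]<60)&(s[...,2]>thr)).astype(np.uint8)
    n,l,st,c=cv2.connectedComponentsWithStats(m)
    out=[]
    for i in range(1,n):
        if st[i,4]>25:
            cn=max(cv2.findContours((l==i).astype(np.uint8),0,1)[0],key=len)
            out.append((st[i].tolist(),(c[i]+[x,y]).round(2).tolist(),cv2.fitEllipse(cn) if len(cn)>5 else None))
    return out
E
python3 - <<'E'
from seg import *
for nm,seed,box,z,rb,rz in [('top0',(143,184),(118,170,60,30),120,(160,180,30,25),74),('top0',(374,160),(350,138,50,45),142,(332,158,27,27),126)]:
    d=load(nm); m,cn=top_face(d,seed,box)
    ps=np.array([onz(d,*p,z)[:2] for p in cn[:,0].astype(float)])
    print(cv2.minAreaRect(ps.astype(np.float32)), m.sum())
    mm=cv2.moments(m,True); print('cent',onz(d,mm['m10']/mm['m00'],mm['m01']/mm['m00'],z))
    for r in rings(d,rb,110): print(r, onz(d,*r[1],rz), (rb[0]+r[2][0][0],rb[1]+r[2][0][1]) if r[2] else 0)
d=load('scene0')
for rb,z in [((225,145,25,25),74),((310,220,24,30),126)]:
    for r in rings(d,rb,130): print(r,onz(d,*r[1],z))
E
```

```text
((465.422607421875, 49.10368347167969), (25.388851165771484, 64.80622863769531), 1.3269168138504028) 471
cent [465.32690909  49.00071318 120.        ]
([8, 6, 11, 12, 68], [173.29, 191.69], ((13.12375259399414, 11.597123146057129), (9.972246170043945, 11.472833633422852), 14.547868728637695)) [453.60815604  -3.44131024  74.        ] (173.12375259399414, 191.59712314605713)
((521.104248046875, -393.9136657714844), (57.3694953918457, 57.71292495727539), 82.56175231933594) 916
cent [ 520.72590636 -393.92079446  142.        ]
([8, 6, 15, 13, 85], [346.36, 170.44], ((14.365663528442383, 12.320395469665527), (11.05569839477539, 13.115478515625), 104.17164611816406)) [ 499.11936968 -344.70855749  126.        ] (346.3656635284424, 170.32039546966553)
([8, 4, 9, 7, 36], [237.08, 152.22], ((12.086726188659668, 7.117526531219482), (6.084204196929932, 8.309562683105469), 83.47747802734375)) [453.27727751  -3.58691234  74.        ]
([8, 4, 12, 9, 58], [323.07, 227.83], ((13.230059623718262, 7.788397312164307), (8.365294456481934, 10.246481895446777), 94.7997817993164)) [ 498.30254502 -344.6108313   126.        ]
```

```bash
cat >> h.py <<'E'
def plan(tgt,phi_deg,cur=None,ori=None):
    s=state(); p=np.array(s['tool_pos'] if cur is None else cur); M=q2R(s['orientation'])
    phi=np.degrees(np.arctan2(M[1,0],M[0,0]))
    print('phi',phi.round(2),'dpos cm',(M.T@(np.array(tgt)-p)/10).round(3),'turn',np.radians((phi-phi_deg+180)%360-180).round(4),'tilt',np.degrees(np.arccos(-M[2,2])).round(2))
E
python3 - <<'E'
from h import *
plan([465.3,49,200],0.8,[192.346,594.657,198.691])
d=load('top0')
for u,v in [(194,182),(196,167),(230,173),(229,187)]: print(onz(d,u,v,120))
E
```

```text
phi 72.08 dpos cm [-43.517  42.764  -0.087] turn 1.244 tilt 0.05
[470.62854904 -51.26370165 120.        ]
[499.9909403  -54.24563359 120.        ]
[ 489.75701276 -120.76513137  120.        ]
[ 462.46195374 -119.55432587  120.        ]
```

>>> play_rows([
  [-1, 1, -3],
  [-4.4, 4.3, -4],
  [-8.8, 8.6, -4],
  [-13.1, 12.9, -4],
  [-17.5, 17.2, -4],
  [-21.8, 21.4, -4],
  [-26.1, 25.7, -4],
  [-30.5, 30, -4],
  [-34.8, 34.2, -4],
  [-39.2, 38.5, -4],
  [-43.5, 42.8, -4],
  [-43.5, 42.8, -4],
  [-43.5, 42.8, -4],
  [-43.5, 42.8, -4],
], turn=[0, 0.12, 0.25, 0.37, 0.5, 0.62, 0.74, 0.87, 1.0, 1.12, 1.244, 1.244, 1.244, 1.244], gripper=100)

```text
t: 1.9
tool_pos: [465.3, 50.1, 238.6]
orientation: [-0.0, 1.0, 0.008, -0.0]
wrist_force: [0.7, 0.3, 0.0]
grip_width: 85.4
```

Run:
```python
from h import *
grab('wrist','wrist1'); s=state(); print(s['t'],s['tool_pos'],s['wrist_force'],s['joints']); plan([465.3,49,240],0.8)
```

```text
1.95 [465.3689091   50.11449501 238.69159135] [-0.01207154 -0.21326903  0.14443919] [-0.62519934  0.24074682  0.47291362  1.96584076 -0.1329196   0.9648267
 -0.07184572]
phi 0.93 dpos cm [-0.009  0.111 -0.131] turn 0.0022 tilt 0.02
```

View pics/wrist1.png

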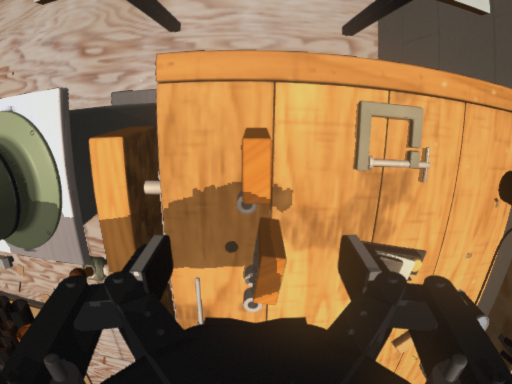

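Run:
```python
from seg import *
d=load('wrist1'); print(d['eye'],d['orientation'])
im=d['image'][:,:,::-1]; cv2.imwrite('pics/z3.png',cv2.resize(im[110:225,215:315],None,fx=5,fy=5,interpolation=cv2.INTER_CUBIC))
```

```text
[464.04351692 123.28203444 413.11620107] [ 0.98949483 -0.14437053 -0.00122551  0.00745847]
```

View pics/z3.png

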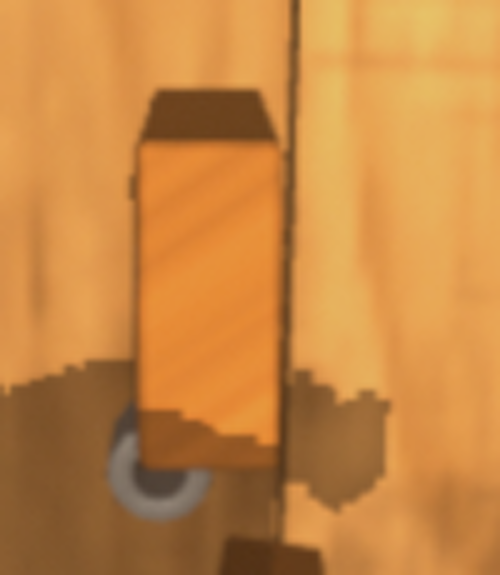

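Run:
```python
from seg import *
d=load('wrist1')
P=[onz(d,215+u/5-.4,110+v/5-.4,120,True) for u,v in [(138,140),(281,140),(279,468),(140,469)]]
for p in P: print(p.round(1))
print(np.mean(P,0))
for a,b in [(0,3),(1,2)]: q=P[b]-P[a]; print(np.degrees(np.arctan2(q[1],q[0])),np.linalg.norm(q))
print(onz(d,215+159/5-.4,110+470/5-.4,74,True))
```

```text
[452.  86. 120.]
[480.3  86.4 120. ]
[481.8  17.6 120. ]
[452.7  17.  120. ]
[466.66830912  51.76718053 120.        ]
-89.41179656165141 69.01539121651345
-88.71819387160411 68.81590797767109
[4.55485537e+02 1.23479309e-01 7.40000000e+01]
```

>>> play_rows([
  [0.05, 0, 3],
  [0.05, 0, 7],
  [0.05, 0, 11],
  [0.05, 0, 14],
  [0.05, 0, 16],
  [0.05, 0, 17.5],
  [0.05, 0, 17.8],
  [0.05, 0, 17.8],
  [0.05, 0, 17.8],
], turn=[0, 0, 0, 0, 0, 0, 0, 0, 0])

```text
t: 3.08
tool_pos: [466.6, 49.2, 61.3]
orientation: [-0.0, 1.0, 0.007, 0.001]
wrist_force: [-0.0, 0.2, 0.9]
grip_width: 85.6
```

>>> play_rows([
  [0, 0, 0],
  [0, 0, 0],
  [0, 0, 0],
  [0, 0, 0],
  [0, 0, 0],
  [0, 0, 0],
  [0, 0, 0],
  [0, 0, 0],
], turn=[0, 0, 0, 0, 0, 0, 0, 0], gripper=0, newtons=60)

```text
t: 4.08
tool_pos: [466.4, 49.1, 61.0]
orientation: [-0.0, 1.0, 0.007, 0.0]
wrist_force: [0.1, 0.1, 7.8]
grip_width: 29.1
```

Run:
```python
from h import *
grab('wrist','wrist2');s=state(); print(s['t'],s['tool_pos'],s['wrist_force'],s['grip_width'])
```

```text
4.125 [466.36774933  49.0677542   60.95828601] [-0.54472724 -0.24321904  7.28552503] 29.011435967916583
```

View pics/wrist2.png

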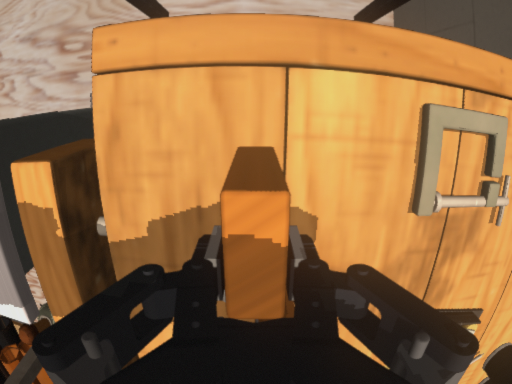

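Run:
```python
from h import *
plan([466.4,49.1,211],0.8); plan([523.3,-236.2,211],-6.6)
```

```text
phi 0.8 dpos cm [ 8.0000e-03 -5.0000e-03 -1.5004e+01] turn -0.0 tilt 0.02
phi 0.8 dpos cm [  5.3    28.601 -15.007] turn 0.1291 tilt 0.02
```

>>> play_rows([
  [0, 0, -0.5],
  [0, 0, -2],
  [0, 0, -5],
  [0, 0, -8],
  [0, 0, -11],
  [0, 0, -14],
  [0, 0, -15],
  [0.5, 2, -15],
  [1, 5, -15],
  [1.7, 9, -15],
  [2.4, 13, -15],
  [3.1, 17, -15],
  [3.8, 21, -15],
  [4.5, 25, -15],
  [5, 27.5, -15],
  [5.3, 28.6, -15],
  [5.3, 28.6, -15],
  [5.3, 28.6, -15],
  [5.3, 28.6, -15],
], turn=[0, 0, 0, 0, 0, 0, 0, 0, 0.02, 0.04, 0.06, 0.08, 0.1, 0.12, 0.129, 0.129, 0.129, 0.129, 0.129])

```text
t: 6.5
tool_pos: [523.3, -235.2, 210.7]
orientation: [-0.0, 0.998, -0.057, -0.0]
wrist_force: [0.2, -0.5, -4.4]
grip_width: 28.9
```

Run:
```python
from h import *
s=state(); print(s['t'],s['tool_pos'],s['wrist_force'],s['grip_width']); plan([523.3,-236.2,84],-6.6)
a=grab('scene','scene3');b=grab('top','top3');c=grab('wrist','wrist3')
cv2.imwrite('pics/m3.png',np.vstack([np.hstack([cv2.resize(a['image'][130:330,230:430],(400,400),interpolation=2),cv2.resize(b['image'][100:240,270:410],(400,400),interpolation=2)])])[:,:,::-1])
```

```text
6.5 [ 523.25580964 -235.17968246  210.73792948] [ 0.24584723 -0.50808839 -4.3752211 ] 28.908553667807546
phi -6.52 dpos cm [ 0.016  0.106 12.674] turn 0.0014 tilt 0.02
```

View pics/m3.png

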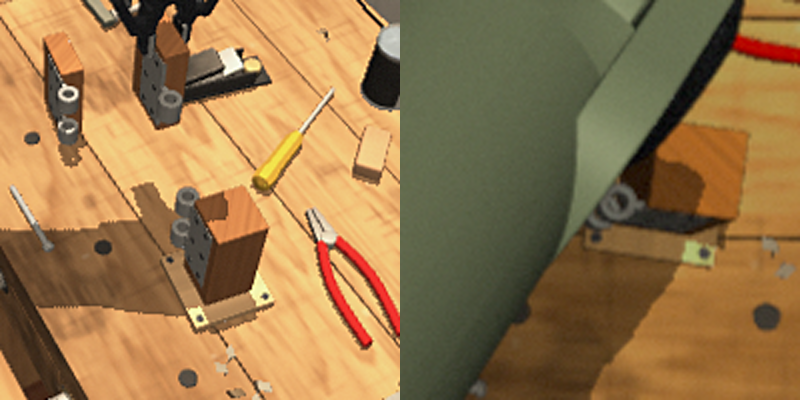

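View pics/wrist3.png

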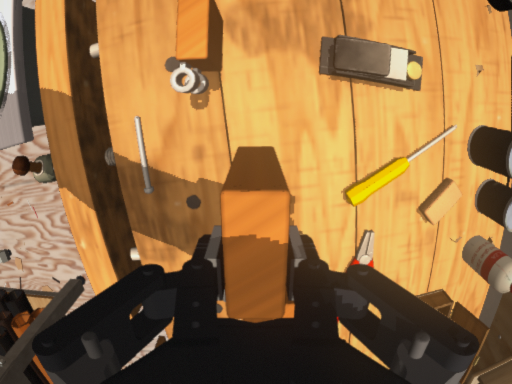

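Run:
```python
from seg import *
d=load('scene3'); im=d['image'][:,:,::-1]
# expected bore top now
phi0=np.radians(.8); o=np.array([-11.9,-52.6]); a=np.radians(-6.52-.8); Rm=np.array([[np.cos(a),-np.sin(a)],[np.sin(a),np.cos(a)]])
e=np.array([523.26,-235.18])+Rm@o; print('expected bore',e, proj(d,[*e,223.7]))
cv2.imwrite('pics/z4.png',np.hstack([cv2.resize(im[170:200,300:330],(400,400),interpolation=2),cv2.resize(im[215:265,305:345][:40],(400,400),interpolation=2)]))
for thr in (70,90,110):
  for rb in [(300,170,30,25),(310,218,24,30)]:
    for r in rings(d,rb,thr): print(thr,r[:2])
```

```text
expected bore [ 504.75517462 -285.83512252] (np.float64(315.2955302294886), np.float64(179.07547466010237))
70 ([0, 0, 21, 22, 301], [310.25, 180.04])
70 ([6, 6, 16, 24, 244], [323.16, 237.18])
90 ([9, 3, 12, 12, 80], [314.4, 178.91])
90 ([9, 6, 10, 13, 61], [323.21, 228.67])
90 ([6, 20, 9, 10, 51], [319.88, 242.86])
110 ([10, 3, 11, 11, 57], [314.63, 178.65])
110 ([9, 6, 10, 9, 44], [323.41, 227.75])
110 ([6, 21, 9, 9, 36], [319.75, 242.97])
```

View pics/z4.png

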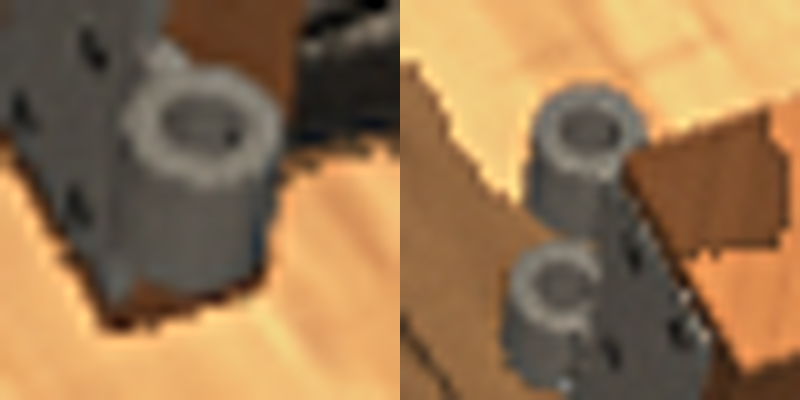

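>>> play_rows([
  [0, 0, 1],
  [0, 0, 4],
  [0, 0, 7],
  [0, 0, 10],
  [0, 0, 12],
  [0, 0, 12.7],
  [0, 0, 12.7],
  [0, 0, 12.7],
  [0, 0, 12.7],
], turn=[0, 0, 0, 0, 0, 0, 0, 0, 0])

```text
t: 7.78
tool_pos: [523.5, -236.2, 84.4]
orientation: [0.0, 0.998, -0.057, 0.001]
wrist_force: [0.5, 0.4, -2.9]
grip_width: 29.0
```

Run:
```python
from seg import *
s=state(); print(s['t'],s['tool_pos'],s['wrist_force'],s['grip_width'])
d=grab('scene','scene5'); im=d['image'][:,:,::-1]
zt=s['tool_pos'][2]-61+74
a=np.radians(-6.52-.8); Rm=np.array([[np.cos(a),-np.sin(a)],[np.sin(a),np.cos(a)]])
e=np.array(s['tool_pos'][:2])+Rm@[-11.9,-52.6]; u,v=proj(d,[*e,zt]); print('expected',e,u,v)
u0,v0=int(u)-20,int(v)-15
print(u0,v0)
cv2.imwrite('pics/z5.png',np.hstack([cv2.resize(im[v0:v0+40,u0:u0+40],(400,400),interpolation=2),cv2.resize(im[215:255,305:345],(400,400),interpolation=2)]))
for thr in (90,110,130):
  for rb in [(u0+4,v0+4,32,26),(310,218,24,30)]:
    for r in rings(d,rb,thr): print(thr,r[:2])
```

```text
7.775 [ 523.54076849 -236.24661761   84.35068022] [ 0.53127741  0.40051735 -2.88675148] 28.963139957110016
expected [ 505.03594311 -286.90174014] 310.9224749574299 215.98353576329862
290 200
90 ([11, 6, 11, 17, 94], [309.97, 217.29])
90 ([24, 20, 8, 6, 29], [321.72, 226.24])
90 ([0, 0, 6, 8, 28], [311.54, 220.64])
90 ([6, 6, 14, 24, 131], [321.78, 235.02])
110 ([12, 6, 10, 11, 52], [310.0, 215.33])
110 ([8, 6, 12, 9, 51], [323.45, 227.84])
110 ([6, 21, 9, 9, 39], [319.74, 243.15])
130 ([12, 6, 9, 10, 30], [309.77, 215.4])
```

View pics/z5.png

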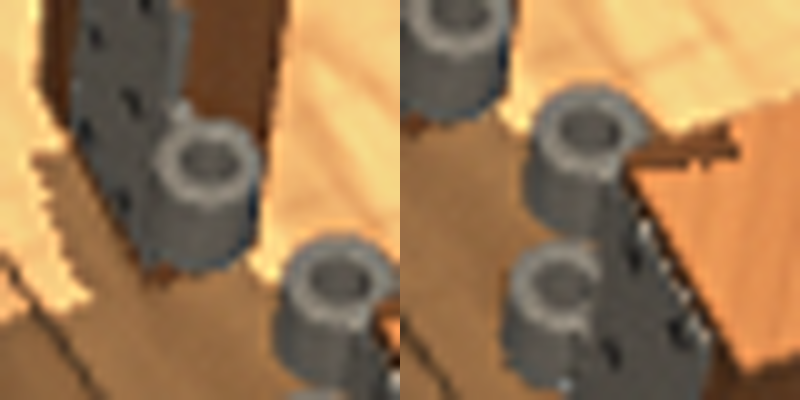

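View pics/scene5.png

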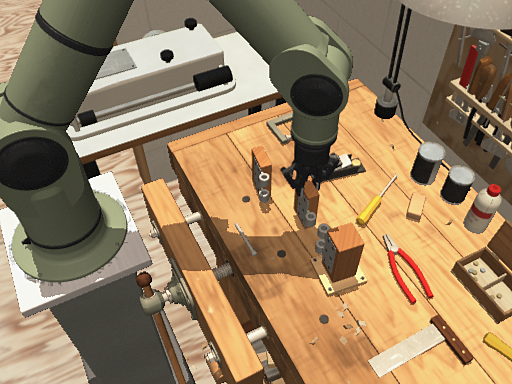

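```bash
python3 - <<'E'
from h import *
d=load('scene5')
print('stile',onz(d,310.35,215.55,97.35)); print('jambU',onz(d,323.3,227.7,126)); print('jambL',onz(d,321.15,243,66))
B=np.array([498.7,-344.65]); 
for P in ([*B,126],[*B,66],[*B,97.3]): print(proj(d,P))
# yaw of jamb from top face corners, both cams
E
python3 - <<'E'
from seg import *
d=load('top0'); im=d['image'][:,:,::-1]
cv2.imwrite('pics/z6.png',cv2.resize(im[135:200,325:400],None,fx=8,fy=8,interpolation=2))
d=load('scene0'); im=d['image'][:,:,::-1]
cv2.imwrite('pics/z7.png',cv2.resize(im[215:295,305:375],None,fx=7,fy=7,interpolation=2))
E
```

```text
stile [ 504.51958152 -285.22517236   97.35      ]
jambU [ 498.9337928  -344.54543465  126.        ]
jambL [ 500.24620932 -344.3112671    66.        ]
(np.float64(323.2344929822092), np.float64(227.77468201740925))
(np.float64(320.65013007554325), np.float64(243.37110565092678))
(np.float64(321.9716773109268), np.float64(235.3956736860189))
```

View pics/z6.png

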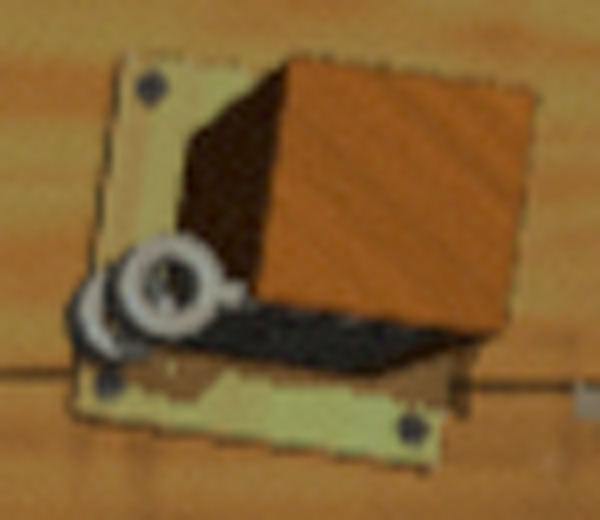

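View pics/z7.png

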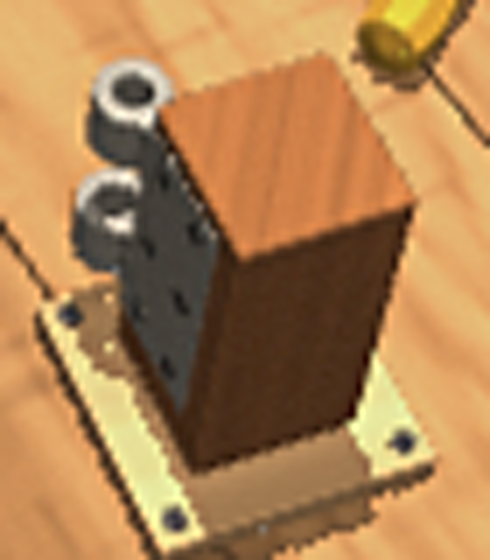

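>>> play_rows([
  [0, 0.5, 0.03],
  [0.02, 1.2, 0.03],
  [0.03, 2, 0.03],
  [0.04, 2.6, 0.03],
  [0.04, 2.95, 0.03],
  [0.04, 2.95, 0.03],
  [0.04, 2.95, 0.03],
  [0.04, 2.95, 0.03],
], turn=[0, 0, 0, 0, 0, 0, 0, 0])

```text
t: 8.82
tool_pos: [520.3, -265.3, 83.4]
orientation: [-0.0, 0.998, -0.057, -0.0]
wrist_force: [0.1, -0.2, -3.8]
grip_width: 29.0
```

Run:
```python
from seg import *
s=state(); print(s['t'],s['tool_pos'],s['wrist_force'],s['moment'],s['grip_width'])
d=grab('scene','scene8'); im=d['image'][:,:,::-1]
e=onz(d,310.35,215.55,97.35)
cv2.imwrite('pics/z8.png',cv2.resize(im[205:255,295:345],(800,800),interpolation=2)[:600])
```

```text
8.825 [ 520.2560295  -265.27034421   83.38870969] [ 0.11245409 -0.16418815 -3.82081086] [ 0.02622841  0.01434036 -0.00305371] 28.966773140534023
```

View pics/z8.png

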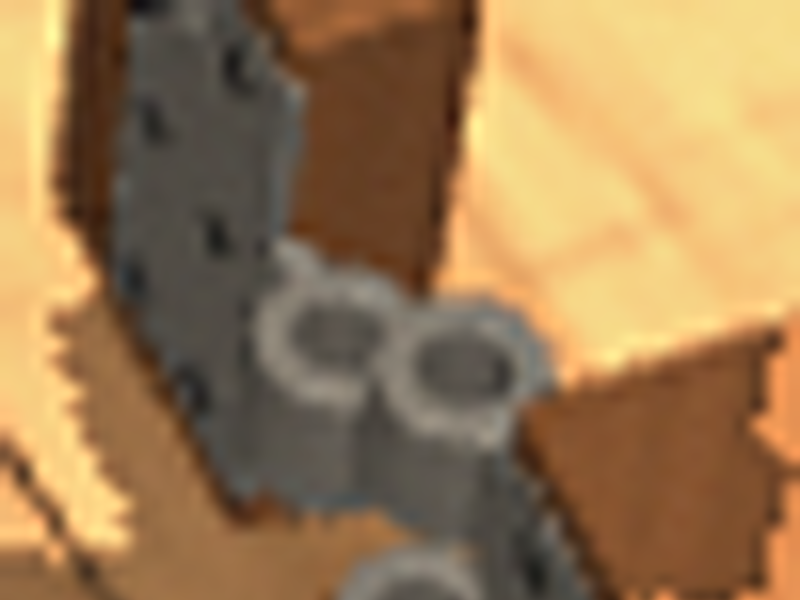

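Run:
```python
from h import *
d=load('scene8')
S=onz(d,315.6,225.4,96.4);J=onz(d,323.4,227.6,126); print(S,J,J-S)
a=np.radians(-6.52-.8); Rm=np.array([[np.cos(a),-np.sin(a)],[np.sin(a),np.cos(a)]])
e=np.array([520.26,-265.27])+Rm@[-11.9,-52.6]; print('dead',e,np.array([498.8,-344.6])-e)
M=q2R(state()['orientation'])
for v in ([*(J-S)[:2],0.6],[*(np.array([498.8,-344.6])-e),.6]): print(M.T@np.array(v))
```

```text
[ 500.97414041 -314.10309426   96.4       ] [ 499.27070414 -344.41773829  126.        ] [ -1.70343628 -30.31464404  29.6       ]
dead [ 501.75517462 -315.92512252] [ -2.95517462 -28.67487748]
[ 1.78016329 30.31020167 -0.60169079]
[ 0.34883686 28.82460822 -0.60160564]
```

>>> play_rows([
  [0.1, 0.3, -0.05],
  [0.1, 0.6, -0.05],
  [0.1, 0.9, -0.05],
  [0.1, 1.2, -0.05],
  [0.1, 1.5, -0.05],
  [0.1, 1.8, -0.05],
  [0.1, 2.1, -0.05],
  [0.1, 2.4, -0.05],
  [0.1, 2.65, -0.05],
  [0.1, 2.8, -0.05],
  [0.1, 2.85, -0.05],
  [0.1, 2.85, -0.05],
  [0.1, 2.85, -0.05],
  [0.1, 2.85, -0.05],
], turn=[0, 0, 0, 0, 0, 0, 0, 0, 0, 0, 0, 0, 0, 0])

```text
t: 10.62
tool_pos: [517.9, -293.9, 83.9]
orientation: [0.0, 0.998, -0.057, -0.0]
wrist_force: [0.3, -0.3, -3.8]
grip_width: 29.1
```

Run:
```python
from seg import *
s=state(); print(s['t'],s['tool_pos'],s['wrist_force'],s['moment'],s['grip_width'])
d=grab('scene','scene9'); im=d['image'][:,:,::-1]
cv2.imwrite('pics/z9.png',cv2.resize(im[215:255,300:350],(800,640),interpolation=2)[:600])
t=grab('top','top9'); cv2.imwrite('pics/z9t.png',cv2.resize(t['image'][:,:,::-1][120:200,310:410],(600,480),interpolation=2))
a=np.radians(-6.52-.8); Rm=np.array([[np.cos(a),-np.sin(a)],[np.sin(a),np.cos(a)]])
print(np.array(s['tool_pos'][:2])+Rm@[-11.9,-52.6])
```

```text
10.625 [ 517.91886269 -293.91185115   83.90235498] [ 0.26292663 -0.28241247 -3.79074722] [ 0.03236054 -0.04286139  0.01087156] 29.147064669580693
[ 499.41403731 -344.56697367]
```

View pics/z9.png

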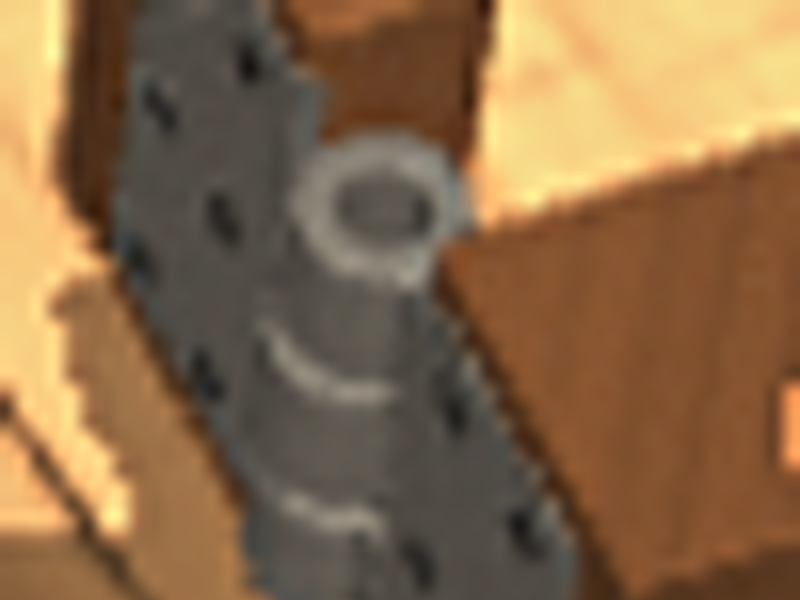

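View pics/z9t.png

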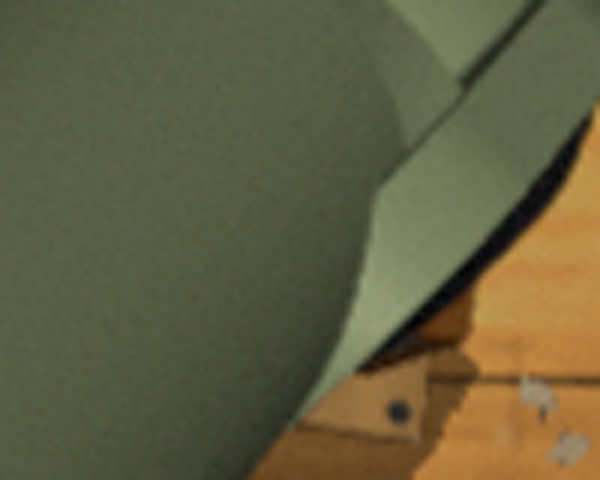

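Run:
```python
from h import *
d=load('scene9'); im=d['image'][:,:,::-1]
big=cv2.resize(im[215:255,300:350],(800,640),interpolation=2)
B=np.array([499.0,-344.55])
t=np.linspace(0,2*np.pi,73)
for z,c in ((126,(0,255,0)),(96.9,(0,0,255)),(66,(255,255,0))):
    p=np.array([proj(d,[B[0]+13*np.cos(x),B[1]+13*np.sin(x),z]) for x in t]); q=((p-[300,215]+.5)*16-.5)
    print(z,'L',q[q[:,0].argmin()].round(),'R',q[q[:,0].argmax()].round(),'T',q[q[:,1].argmin()].round(),'Bt',q[q[:,1].argmax()].round())
    cv2.polylines(big,[q.round().astype(int)],True,c,1)
g=lambda P:(np.array(proj(d,P)))
for z in (96.9,):
    b=g([*B,z]); print('px per 3mm along x_j, y_j',16*(g([B[0]-.345,B[1]-2.98,z])-b),16*(g([B[0]+2.98,B[1]-.345,z])-b))
cv2.imwrite('pics/z10.png',big[:600])
```

```text
126 L [285. 207.] R [476. 221.] T [369. 134.] Bt [393. 288.]
96.9 L [267. 331.] R [454. 338.] T [349. 258.] Bt [372. 411.]
66 L [248. 457.] R [431. 463.] T [328. 385.] Bt [351. 537.]
px per 3mm along x_j, y_j [ 9.31230417 16.58715518] [19.53030975 -6.31085928]
```

View pics/z10.png

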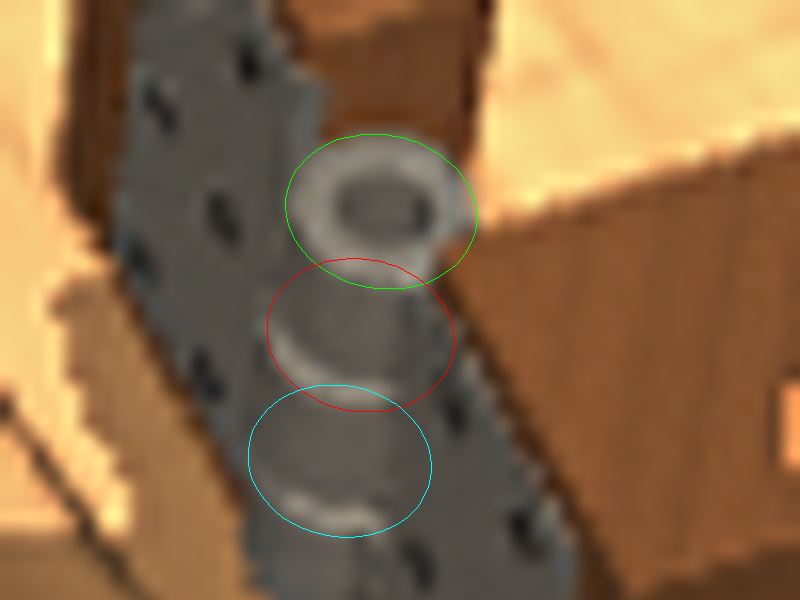

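Run:
```python
from h import *
d=load('scene9'); g=cv2.cvtColor(np.ascontiguousarray(d['image']),cv2.COLOR_RGB2GRAY).astype(np.float32)
B=np.array([499.0,-344.55]); r=np.arange(7,16.1,.25)
M=q2R(d['orientation']); 
v=np.array(d['eye'])[:2]-B; a0=np.arctan2(v[1],v[0])
for z in (126,96.9,66):
    out=[]
    for da in np.radians(np.arange(-50,51,10)):
        a=a0+da; p=np.array([proj(d,[B[0]+k*np.cos(a),B[1]+k*np.sin(a),z]) for k in r],np.float32)
        I=cv2.remap(g,p[:,:1],p[:,1:],cv2.INTER_CUBIC)[:,0]; I=np.convolve(I,np.ones(5)/5,'valid'); k=r[2:-2]
        i=I.argmax(); out.append((round(float(k[i]),2),int(I[i])))
    print(z,np.degrees(a0).round(),out)
```

```text
126 -130.0 [(9.5, 136), (9.25, 137), (9.75, 138), (9.75, 147), (9.25, 144), (9.25, 133), (9.25, 133), (10.5, 141), (11.0, 153), (9.75, 145), (8.75, 134)]
96.9 -130.0 [(10.75, 131), (10.75, 140), (10.25, 137), (10.0, 125), (10.25, 134), (10.0, 143), (9.75, 139), (9.75, 133), (9.75, 112), (10.25, 86), (12.0, 75)]
66 -130.0 [(11.0, 96), (9.75, 114), (9.75, 138), (9.75, 129), (10.25, 127), (10.25, 142), (10.0, 142), (10.0, 146), (10.5, 137), (11.0, 102), (7.5, 77)]
```

>>> play_rows([
  [0, 0, 0],
  [0, 0, 0],
  [0, 0, 0],
  [0, 0, 0],
], turn=[0, 0, 0, 0])

```text
t: 11.22
tool_pos: [517.9, -293.9, 83.9]
orientation: [-0.0, 0.998, -0.058, -0.0]
wrist_force: [-0.3, -0.5, -3.8]
grip_width: 28.8
```

Run:
```python
from h import *
from bench import job_done
s=state(); print(s['t'],s['tool_pos'],s['wrist_force'],s['moment'],np.abs(s['qvel']).max(),s['grip_width'])
print(job_done())
```

```text
11.225 [ 517.91822792 -293.93392902   83.89376589] [-0.29301231 -0.49112704 -3.81213636] [ 0.00927295 -0.03508106 -0.01543106] 0.0015972944397615251 28.843800870074126
the job is handed in; nothing more can be done
None
```

I gripped the single-knuckle stile at 60 N, lifted it over the other stile, and slid its knuckle into the jamb's gap. I handed the job in at 11.2 s with the gripper still holding the stile there.

**Last checks**
- **Load:** the vertical wrist force was −3.8 N, about the stile's own weight. Sideways force was under 0.6 N, so nothing suggests contact with the jamb or bench.
- **Stillness:** joint speeds were close to zero, and the tool was upright at its last tilt check, before the lift (0.02°).
- **Height:** the stile's underside was about 22.9 mm off the bench, worked out from the tool height and assuming no slip in the grip.
- **Bore alignment:** in the scene camera, all three knuckle rims fit one common axis to about 1 mm. The pin has about 2.5 mm of play all round.

**Where the checks disagreed**
- The position worked out from the arm's motion and the scene camera differed by 1–2 mm, so I aimed between them. At the end, each put the remaining offset at under about 1 mm, but on opposite sides.
- The arm blocked the top camera's view of the knuckles, so the final alignment rests on the scene camera and the arm's own readings.
- The jamb's yaw measured between −95.8° and −97.4°; I used about −96.6°.

The moves were planned clear of the other stile and the pin. I did not check their positions again at the end.

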